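Index two sample tubes under the reading pointer with a ratchet lever

ROBOT

A 6-joint arm with a two-finger parallel gripper is mounted at the origin on the work surface. World frame = base frame: x ahead of the robot, y to its left, z up, the work surface at z = 0. Lengths are in m, angles in degrees, forces in N, time in s.
With the tool pointing down it reaches from about 0.3 to 0.875 m from the base axis. Payload 6.4 kg.
Tool frame: the origin (TCP) lies between the finger pads; the fingertips stand 8 mm ahead of it and the grasp point (between the pads) lies 11 mm behind it (manip.nose_length is the z of the fingertips in the tool frame, in m); z points along the fingers, y is the line along which they close (so a half turn about z gives the same grasp; the last joint's range is limited). The gripper opens to 88 mm and grips with 3 to 60 N. Pads are 18 mm wide; open, the fingers measure 123 mm over their backs; the gripper's body (75 mm by 187 mm) begins 45 mm behind the grasp point.
Start: joints at [58.654, 10.359, 92.074, -0, 77.567, -11.82], TCP at [0.192, 0.542, 0.247] pointing down, gripper open.
Joint ranges: [-171.53, 171.53], [-51.25, 118.39], [17.06, 147.69], [-65.23, 245.23], [0, 150.52], [-178.68, 178.68]. Speed limits (degrees/s): [147.25, 147.25, 172.46, 180, 180, 180].

INTERFACE

Orientations are given as a 3x3 rotation matrix whose columns are the frame's x, y, z axes.
In Python, from cell import manip gives the robot as it stands.
- The arm moves only by the shell command python3 shift.py 'ROWS' [OPENING] [FORCE]. ROWS is a JSON list of rows, 1 to 8 of them, each of 6 numbers: dx, dy, dz in normalised numbers (1 is 0.25 m), then a rotation vector rx, ry, rz in normalised numbers (1 is 360 degrees); each row shifts and turns the commanded pose from where the row before left it, along the tool's axes as they then stand; what a row does not reach is not made up. A row lasts 1/12 s, in which the tool goes at most 0.0417 m and 7.16 degrees, less where a joint would pass 70% of its speed; a pose out of reach is approached as far as the arm can. OPENING is the opening from 0.0 (shut) to 1.0 (fully open), set as the command begins (- or left out keeps the last). The fingers move at their own pace and stop on an object; FORCE is the grip in N (left out, the last holds). Time passes only in rows, so rows that do not move let the fingers close. It prints the time, the measured TCP pose, the force, the opening and the grip force at its end. Shift and turn numbers lie between -1 and 1, and a call with a number outside is refused. Input that does not fit is refused with a message, and nothing moves.
- manip.get_state(): the state, without advancing time (a new reading comes with each control period).
- manip.get_image(name): name is "scene" or "top"; returns a dict with "img" (384x512x3 uint8, blue, green, red), "mtx" (3x3 intrinsics, pixels), "R" (3x3) and "t" (3): a world point X has camera coordinates R X + t. Camera axes: x right, y down, z forward; pixel columns grow to the right and rows downward; lengths in m; the calibration is good to about 2 mm. A picture is of the moment at which its call begins. There is no depth.
- manip.hand_in(): hands the job in; it is judged then, once.
The state is a dict: "time": time; "joints": joint angles; "qvel": joint speeds; "joint_torque": joint torques, N m; "eef_pos": TCP position; "eef_rot": TCP orientation; "force": force on the tool from outside, world axes, zero at the start; "moment": the same for the moment, N m; "grip_width": opening from 0.0 (shut) to 1.0 (fully open); "finger_force": force on a finger pad.
Only numpy, scipy, OpenCV 4.12 (cv2) and the standard library are available. Lean on these libraries where they do the work, as an engineer would, in place of code of your own. Each camera call takes 0.05 s, during which the arm holds its last target. There are 200 camera calls.

TASK

Bring the tall tube of the white tray centred under the fixed pointer and let it stand there for a second, then do the same with the short tube and leave it there. The tray slides towards or away from the robot by hand with its knob; sideways it is fed only by the ratchet lever, which grips one way and runs loose the other: before feeding, swing the lever over to its stop on the loose side, and leave it back at that stop when you are done. Do not touch the tubes or push the tray sideways by hand, and leave the jar, the screwdriver and the gel bottle where they are.

Things in the scene. Friction and masses are not known exactly. Their poses are not given: they have to be found in the camera images.
- indexer: The fixed indexing fixture: aluminium plate 400 x 620 x 12 mm on the desk. Its frame: origin on the desk, x away from the robot (cross direction), y to the robot's left (feed direction), z up; turned by up to 0.12 rad on the desk. The lever's axis is at x 50, y -100 mm.
- shield_edge (a point): Middle of the lower left edge of the clear splash shield over the lever's ball: 205 mm above the desk, 6 mm thick, 300 mm long along x, running 85 mm on to the right. It starts just beyond the ball (85 mm over its centre), so an upright gripper hits it: tilt the tool about 40 degrees, fingers pointing down and to the right, gripper body leaning left, closing along x.
- guard_top (a point): Middle of the top of the clear guard plate over the ratchet, 79 mm above the desk, 190 mm in x by 177 mm in y; the ball is beyond its right edge
- lever_axis (a point): Point on the lever's vertical turning axis, at the height of the ball's centre
- lever_ball (a point): Centre of the black ball, 36 mm across, on an upright stem at the end of the steel ratchet lever, 150 mm from the axis, 120 mm above the desk. The lever points to the right (the indexer's -y) at 0.
- lever (a joint): Lever angle, rad, positive counter-clockwise from above (ball away from the robot), stops at -0.6 and 0.6; stays where it is left. A pawl works a 30-tooth wheel (0.21 rad a tooth) geared to the carriage. Positive grips: after at most a tooth of lost motion it feeds 45 mm per rad, about 14 N at the ball. Negative runs loose, the carriage stands still. The lever cannot take the feed back.
- carriage (a joint): Feed position of the carriage, m, 0 to 0.16, growing along the indexer's y; 0 at the start. Stiff (42 N): it stays where it is left.
- tray: The cross slide on the carriage: white tube tray 100 x 110 mm, top 76 mm above the desk, 20 wells marked by grey discs; two tubes stand in it. It slides along the indexer's x, 42 mm either way of its middle, against 3 N, and stays where it is left. Origin: desk height under the tray's centre, at the indexer's x 110 mm at mid travel.
- tray_knob (a point): Middle of the upright black round knob, 28 mm across, 45 mm high (58 to 103 mm above the desk), on an arm 100 mm from the tray's centre towards the robot; this point is 85 mm above the desk. It can be taken upright from above, fingers closing along the feed direction.
- tall_tube: Tube with an orange cap, standing 45 mm proud of the tray. Origin: centre of the cap's top, 121 mm above the desk. Cap 19 mm across. It stands 20 mm nearer the robot and 30 mm left of the tray's centre.
- short_tube: Tube with the same cap standing only 22 mm proud. Origin: centre of the cap's top, 98 mm above the desk. It stands 20 mm farther from the robot and 30 mm right of the tray's centre.
- pointer_tip (a point): Lower tip of the fixed steel pointer, 132 mm above the desk, on an arm at 195 to 209 mm height that comes from a post 140 mm farther from the robot, standing at the far side of the fixture's plate
- sample_jar: White jar 52 mm across, 75 mm high, standing on the fixture's plate beside the tray's far side; origin under its centre
- screwdriver: Screwdriver lying along the fixture's plate near its edge towards the robot, left of the ratchet, handle to the right; origin under its middle
- gel_bottle: Clear bottle 60 mm across, 170 mm high, on the desk right of the fixture; origin under its centre

How it is judged:
By the outcome, as a careful person would: the job done as asked, in the order asked, and still so for the second after the job is handed in, with the robot touching nothing.
It also fails if it takes over 72 s, if anything falls off the work surface, if the arm or the gripper's body presses on something with over 40 N, if the wrist force passes 120 N, or if a joint passes its speed limit or range.

## Working session

There is one attempt and no reset: what is moved stays moved. The work goes in short steps, Python scripts to look and compute and a shell command to move; the robot and the scene stay as the last step left them, time stands still between calls to the robot, and variables do not carry over. Pictures are saved under pics/ and viewed, at most 10 in all, crops included, and the job is handed in when it is done.

```bash
ls; mkdir -p pics; python3 - <<'E'
from cell import manip
import cv2,numpy as np
for n in("scene","top"):
    d=manip.get_image(n);cv2.imwrite(f"pics/{n}0.png",d["img"]);np.savez(f"{n}0.npz",**d)
    print(n,d["mtx"].tolist(),(-d["R"].T@d["t"]).round(3),d["R"].round(2).tolist())
s=manip.get_state();print(s["time"],s["eef_pos"],s["eef_rot"])
E
```

```text
cell.py
pics
shift.py
scene [[421.7734235725777, 0.0, 254.19210249020907], [0.0, 421.7734235725777, 195.69254771195148], [0.0, 0.0, 1.0]] [ 1.298 -0.372  1.128] [[0.3, 0.95, 0.02], [0.75, -0.23, -0.62], [-0.59, 0.2, -0.79]]
top [[431.22572468243317, 0.0, 250.19288826536823], [0.0, 431.22572468243317, 188.7380557397572], [0.0, 0.0, 1.0]] [ 0.504 -0.096  1.238] [[0.01, -1.0, 0.02], [-1.0, -0.01, -0.06], [0.06, -0.02, -1.0]]
0.1 [0.19192504 0.54153034 0.2459205 ] [[-9.42486189e-01  3.34244093e-01 -8.18920264e-04]
 [ 3.34244927e-01  9.42485346e-01 -1.30444577e-03]
 [ 3.35817054e-04 -1.50314207e-03 -9.99998814e-01]]
```

View pics/top0.png

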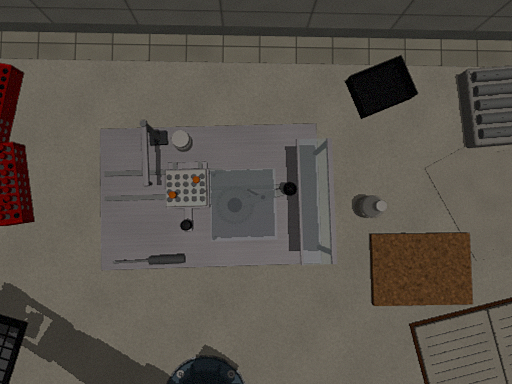

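View pics/scene0.png

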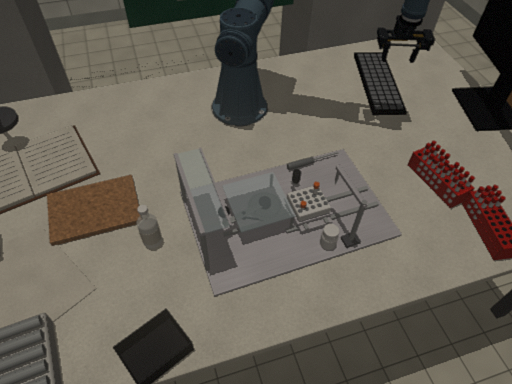

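Top view: tall cap ≈(172,195), short cap ≈(196,180), knob (186,225), ball (289,188), pointer tip ≈(147,184). Next, enlarged crops for the details.

```bash
cat > h.py <<'E'
import numpy as np,cv2
from cell import manip
def grab(n): return manip.get_image(n)
def ray(d,p,z):
    c=-d["R"].T@d["t"]; v=d["R"].T@np.linalg.inv(d["mtx"])@np.array([p[0],p[1],1.]); return c+v*(z-c[2])/v[2]
def proj(d,X):
    q=d["mtx"]@(d["R"]@np.asarray(X)+d["t"]); return q[:2]/q[2]
def blobs(m,amin):
    n,_,st,c=cv2.connectedComponentsWithStats(m.astype(np.uint8)); return [(st[i,4],c[i].round(1).tolist(),st[i,:4].tolist()) for i in range(1,n) if st[i,4]>=amin]
def orange(im):
    h=cv2.cvtColor(im,cv2.COLOR_BGR2HSV); return (h[...,0]>5)&(h[...,0]<20)&(h[...,1]>150)&(h[...,2]>100)
E
python3 - <<'E'
from h import *
T=dict(np.load("top0.npz"));S=dict(np.load("scene0.npz"))
for n,D,r in(("top",T,(90,345,110,280)),("scene",S,(170,410,140,295))):
    a,b,c,e=r;im=D["img"]
    o=np.zeros(im.shape[:2],bool);o[c:e,a:b]=1
    print(n,"orange",blobs(orange(im)&o,4)); print(n,"dark",blobs((im.max(2)<40)&o,15))
    cv2.imwrite(f"pics/{n}c.png",cv2.resize(im[c:e,a:b],None,fx=3.1,fy=3.1,interpolation=cv2.INTER_CUBIC))
# plate corners in top
E
```

```text
top orange [(np.int32(33), [195.6, 179.1], [193, 176, 6, 7]), (np.int32(34), [171.7, 194.5], [169, 192, 7, 6])]
top dark [(np.int32(255), [156.4, 136.3], [146, 124, 22, 22]), (np.int32(159), [289.4, 188.5], [282, 182, 15, 14]), (np.int32(102), [186.1, 224.6], [180, 220, 13, 10]), (np.int32(55), [169.0, 255.7], [149, 254, 36, 8])]
scene orange [(np.int32(17), [316.1, 183.6], [314, 182, 5, 4]), (np.int32(18), [302.9, 202.9], [301, 201, 5, 5])]
scene dark [(np.int32(83), [296.0, 175.8], [293, 169, 7, 14])]
```

View pics/topc.png

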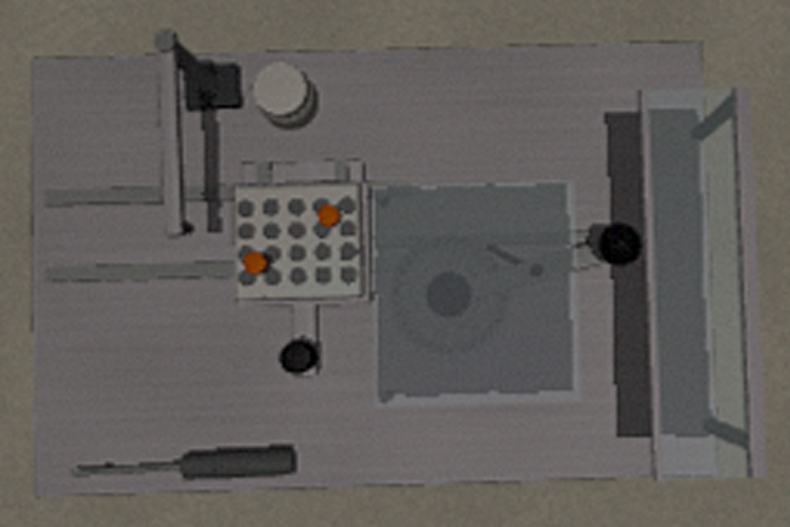

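View pics/scenec.png

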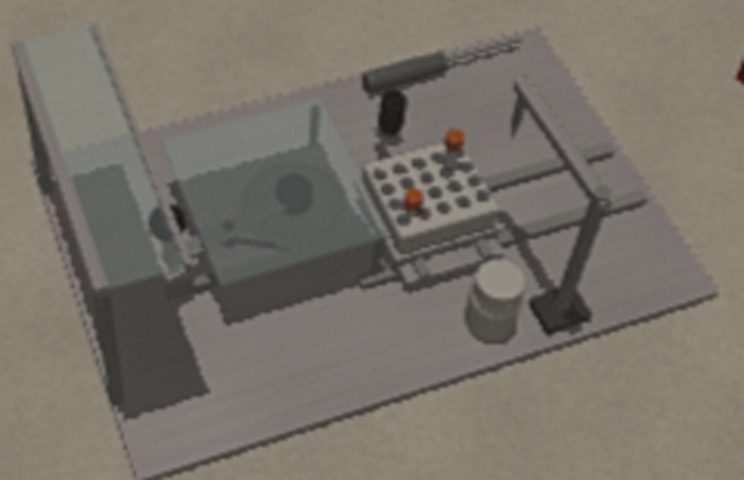

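The crops show the pointer tip at top ≈(150.3,183.5) and scene ≈(335.8,183.9). The lever is swung partly to the positive side.

```bash
python3 - <<'E'
from h import *
T=dict(np.load("top0.npz"));S=dict(np.load("scene0.npz"))
P=lambda *l:[print(k,v.round(4)) for k,v in l]
P(("tallT",ray(T,(171.7,194.5),.119)),("tallS",ray(S,(316.1,183.6),.115)),("shortT",ray(T,(195.6,179.1),.096)),("shortS",ray(S,(302.9,202.9),.092)),
("tipT",ray(T,(150.3,183.5),.132)),("tipS",ray(S,(335.8,183.9),.132)),("knobT",ray(T,(186.1,224.6),.098)),("knobS",ray(S,(296.0,175.8),.080)),("ballT",ray(T,(289.4,188.5),.122)),
("axisT",ray(T,(90+449/3.1,110+295/3.1),.079)))
c=[ray(T,(90+a/3.1,110+b/3.1),.012) for a,b in((33,57),(38,494),(703,42))]
for q in c:print("corner",q.round(4))
e1=c[0]-c[1];e2=c[0]-c[2]
print(np.linalg.norm(e1),np.linalg.norm(e2),"ang",np.arctan2(e1[1],e1[0]),np.arctan2(-e2[0],e2[1]))
E
```

```text
tallT [0.5586 0.0888 0.119 ]
tallS [0.5532 0.0869 0.115 ]
shortT [0.6014 0.0304 0.096 ]
shortS [0.5964 0.0278 0.092 ]
tipT [0.5855 0.142  0.132 ]
tipS [0.5845 0.1371 0.132 ]
knobT [0.4809 0.0527 0.098 ]
knobS [0.4772 0.0523 0.08  ]
ballT [ 0.5779 -0.216   0.122 ]
axisT [ 0.534  -0.0742  0.079 ]
corner [0.7503 0.3133 0.012 ]
corner [0.3517 0.2953 0.012 ]
corner [ 0.7739 -0.3058  0.012 ]
0.39906605702463294 0.619636343960753 ang 0.04513716750321601 0.03805364910486686
```

Units first: shifts go in shares of 0.25 m and turns go in shares of 360 degrees. So -0.03 m / 0.25 = -0.12, 7 degrees / 360 = 0.0194.

```bash
python3 shift.py '[[0, 0, 0, 0, 0, 0.0194], [0, 0, 0, 0, 0, 0.0194], [0, 0, 0, 0, 0, 0.0194], [0, 0, 0, 0, 0, 0.0194], [0, 0, 0, 0, 0, 0.0194], [0, 0, 0, 0, 0, 0.0194], [0, 0, 0, 0, 0, 0.0194], [0, 0, -0.12, 0, 0, 0.0194]]' 1.0
python3 shift.py '[[0, 0, -0.08, 0, 0, 0.0167], [0, 0, 0, 0, 0, 0.0169], [-0.16, 0.08, 0, 0, 0, 0], [-0.16, 0.08, 0, 0, 0, 0], [-0.16, 0.08, 0, 0, 0, 0], [-0.16, 0.08, 0, 0, 0, 0], [-0.16, 0.08, 0, 0, 0, 0], [-0.16, 0.08, 0, 0, 0, 0]]'
cat >> h.py <<'E'
TH=.042
ex=np.array([np.cos(TH),np.sin(TH),0]);ey=np.array([-ex[1],ex[0],0]);Z=np.array([0,0,1.])
A=np.array([.534,-.0742,.12])
def ball(phi): return A+.15*(np.sin(phi)*ex-np.cos(phi)*ey)
def to(P,R=None):
    s=manip.get_state();Rt=np.array(s["eef_rot"]);print("tcp",np.round(s["eef_pos"],4),"tooldelta",(Rt.T@(np.array(P)-s["eef_pos"])).round(4))
    if R is not None:
        from scipy.spatial.transform import Rotation as Q
        print("rotvec",Q.from_matrix(Rt.T@R).as_rotvec(degrees=True).round(2))
def RT(deg):
    a=np.radians(deg);z=-np.sin(a)*ey-np.cos(a)*Z;return np.stack([np.cross(ex,z),ex,z],1)
E
python3 -c "
from h import *
R=RT(40);print(R[:,2]);b=np.array([.5779,-.216,.12]);to(b-.12*R[:,2],R)"
```

```text
time: 0.77
eef_pos: [0.1904, 0.5389, 0.2703]
eef_rot: [[-0.244, 0.97, -0.006], [0.97, 0.244, -0.01], [-0.009, -0.009, -1.0]]
force: [-0.7, 0.6, -0.1]
grip_width: 1.001
finger_force: 0.0
time: 1.43
eef_pos: [0.3133, 0.3214, 0.2964]
eef_rot: [[-0.042, 0.999, -0.0], [0.999, 0.042, -0.0], [-0.0, -0.0, -1.0]]
force: [1.3, 0.8, -0.2]
grip_width: 1.003
finger_force: 0.0
[ 0.02698914 -0.64222075 -0.76604444]
tcp [0.3133 0.3214 0.2964] tooldelta [-0.4709  0.2418  0.0845]
rotvec [-1.000e-02 -3.999e+01  1.000e-02]
```

To row units: -0.036 m / 0.25 = -0.144, 0.019 m / 0.25 = 0.076.

```bash
python3 shift.py '[[-0.144, 0.076, 0, 0, 0, 0], [-0.144, 0.076, 0, 0, 0, 0], [-0.144, 0.076, 0, 0, 0, 0], [-0.144, 0.076, 0, 0, 0, 0], [-0.144, 0.076, 0, 0, 0, 0], [-0.144, 0.076, 0, 0, 0, 0], [-0.144, 0.076, 0, 0, 0, 0], [-0.144, 0.076, 0, 0, 0, 0]]' >/dev/null
python3 shift.py '[[-0.144, 0.076, 0, 0, -0.0111, 0], [-0.144, 0.076, 0, 0, -0.0167, 0], [-0.144, 0.076, 0, 0, -0.0167, 0], [0, 0, 0, 0, -0.0167, 0], [0, 0, 0, 0, -0.0167, 0], [0, 0, 0, 0, -0.0167, 0], [0, 0, 0, 0, -0.0167, 0], [0, 0, 0, 0, 0, 0]]'
python3 -c "
from h import *
R=RT(40);b=np.array([.5779,-.216,.12]);to(b-.08*R[:,2],R)"
```

```text
time: 2.77
eef_pos: [0.537, -0.0613, 0.3023]
eef_rot: [[-0.038, 0.999, 0.024], [0.763, 0.045, -0.645], [-0.645, -0.006, -0.764]]
force: [0.3, 0.2, -1.3]
grip_width: 1.004
finger_force: 0.0
tcp [ 0.537  -0.0613  0.3023] tooldelta [-0.0023  0.0348  0.16  ]
rotvec [-0.16  0.16  0.33]
```

```bash
python3 shift.py '[[0, 0.048, 0.12, 0, 0, 0], [0, 0.048, 0.12, 0, 0, 0], [0, 0.044, 0.12, 0, 0, 0], [0, 0, 0.12, 0, 0, 0], [-0.008, 0, 0.12, 0, 0, 0], [0, 0, 0.04, 0, 0, 0], [0, 0, 0, 0, 0, 0], [0, 0, 0, 0, 0, 0]]' .8
python3 - <<'E'
from h import *
R=RT(40);b=np.array([.5779,-.216,.12]);to(b+.011*R[:,2],R)
t=grab("top");s=grab("scene")
a=cv2.resize(t["img"][130:250,200:340],None,fx=4,fy=4,interpolation=2);c=cv2.resize(s["img"][120:270,170:280],None,fx=3.2,fy=3.2,interpolation=2)
cv2.imwrite("pics/pre.png",np.hstack([a[:480],c[:480][:,:230]]) if 0 else a)
E
```

```text
time: 3.43
eef_pos: [0.5776, -0.1663, 0.1847]
eef_rot: [[-0.031, 0.999, 0.026], [0.766, 0.04, -0.641], [-0.642, 0.0, -0.767]]
force: [-0.1, 0.4, -0.1]
grip_width: 0.798
finger_force: 0.0
tcp [ 0.5776 -0.1663  0.1847] tooldelta [ 0.0035 -0.0017  0.0925]
rotvec [-0.07 -0.06 -0.09]
```

View pics/pre.png

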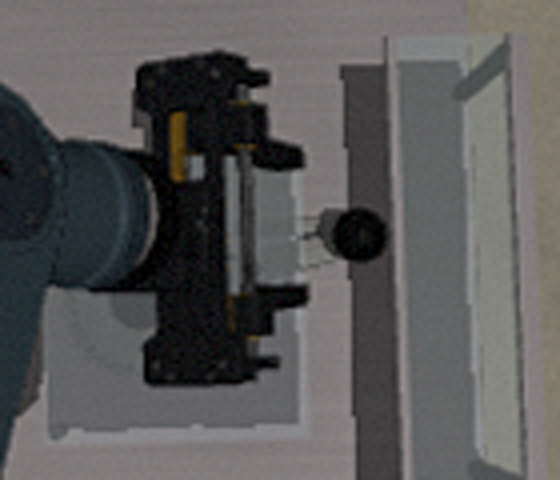

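Fingers straddle the ball, which sits at crop (360,235); their midline is near row 225. I'll go in and close.

To row units: 0.025 m / 0.25 = 0.1, 0.012 m / 0.25 = 0.048.

```bash
python3 shift.py '[[0.012, 0, 0.1, 0, 0, 0], [0, 0, 0.1, 0, 0, 0], [0, -0.008, 0.1, 0, 0, 0], [0, 0, 0.048, 0, 0, 0], [0, 0, 0.024, 0, 0, 0], [0, 0, 0, 0, 0, 0], [0, 0, 0, 0, 0, 0]]' 
python3 shift.py '[[0, 0, 0, 0, 0, 0], [0, 0, 0, 0, 0, 0], [0, 0, 0, 0, 0, 0], [0, 0, 0, 0, 0, 0], [0, 0, 0, 0, 0, 0], [0, 0, 0, 0, 0, 0]]' 0 25
python3 -c "
from h import *
R=RT(40);b=np.array([.5779,-.216,.12]);to(b+.011*R[:,2],R);
for p in(.258,-.1,-.4,-.6):to(ball(p)+.011*R[:,2])"
```

```text
time: 4.12
eef_pos: [0.5789, -0.2231, 0.1122]
eef_rot: [[-0.031, 0.999, 0.028], [0.765, 0.042, -0.643], [-0.643, 0.001, -0.766]]
force: [0.5, -0.6, 0.3]
grip_width: 0.796
finger_force: 0.0
time: 4.62
eef_pos: [0.5781, -0.2234, 0.1113]
eef_rot: [[-0.032, 0.999, 0.027], [0.765, 0.042, -0.642], [-0.643, 0.0, -0.766]]
force: [-0.6, 2.9, 1.9]
grip_width: 0.384
finger_force: 24.9
tcp [ 0.5781 -0.2234  0.1113] tooldelta [ 0.0001  0.0001 -0.0005]
rotvec [-0.    0.01 -0.02]
tcp [ 0.5781 -0.2234  0.1113] tooldelta [-0.0011  0.0004  0.0005]
tcp [ 0.5781 -0.2234  0.1113] tooldelta [-0.0044 -0.0528  0.0032]
tcp [ 0.5781 -0.2234  0.1113] tooldelta [ 0.0041 -0.0962 -0.0039]
tcp [ 0.5781 -0.2234  0.1113] tooldelta [ 0.0151 -0.1225 -0.0131]
```

To row units: -0.018 m / 0.25 = -0.072, -0.017 m / 0.25 = -0.068.

```bash
python3 shift.py '[[-0.012, -0.072, 0.008, 0, 0, 0], [-0.004, -0.072, 0.004, 0, 0, 0], [0.004, -0.072, -0.004, 0, 0, 0], [0.012, -0.072, -0.008, 0, 0, 0], [0.016, -0.068, -0.012, 0, 0, 0], [0.02, -0.056, -0.02, 0, 0, 0], [0.024, -0.048, -0.02, 0, 0, 0], [0, 0, 0, 0, 0, 0]]'
python3 -c "
from h import *
R=RT(40)
for p in(-.6,):to(ball(p)+.011*R[:,2])"
```

```text
time: 5.28
eef_pos: [0.4592, -0.2085, 0.1109]
eef_rot: [[-0.032, 0.999, 0.022], [0.765, 0.039, -0.643], [-0.643, -0.004, -0.766]]
force: [-5.2, -7.1, -2.8]
grip_width: 0.386
finger_force: 25.2
tcp [ 0.4592 -0.2085  0.1109] tooldelta [-0.0003 -0.0043 -0.0006]
```

```bash
python3 shift.py '[[0.008, -0.02, -0.006, 0, 0, 0], [0, 0, 0, 0, 0, 0]]';python3 shift.py '[[0.004, -0.012, -0.004, 0, 0, 0], [0, 0, 0, 0, 0, 0]]'; python3 shift.py '[[0.004, -0.012, -0.004, 0, 0, 0], [0, 0, 0, 0, 0, 0]]'
```

```text
time: 5.45
eef_pos: [0.4559, -0.2066, 0.1109]
eef_rot: [[-0.031, 0.999, 0.024], [0.765, 0.04, -0.642], [-0.643, -0.002, -0.766]]
force: [-0.7, -6.4, -3.9]
grip_width: 0.385
finger_force: 25.1
time: 5.62
eef_pos: [0.4555, -0.2059, 0.1113]
eef_rot: [[-0.031, 0.999, 0.029], [0.765, 0.043, -0.642], [-0.643, 0.002, -0.766]]
force: [7.0, -12.0, -12.5]
grip_width: 0.39
finger_force: 25.2
time: 5.78
eef_pos: [0.4554, -0.205, 0.1121]
eef_rot: [[-0.031, 0.999, 0.035], [0.765, 0.046, -0.642], [-0.643, 0.007, -0.766]]
force: [18.3, -17.2, -19.6]
grip_width: 0.389
finger_force: 24.9
```

```bash
python3 -c "
from h import *
R=RT(40)
to(ball(-.6)+.011*R[:,2],R)
for p in np.arange(-.6,.6,.1):print(p.round(1),(R.T@(ball(p+.1)-ball(p))).round(4))"
```

```text
tcp [ 0.4554 -0.205   0.1121] tooldelta [-0.0024 -0.0007  0.0027]
rotvec [ 0.48  0.01 -0.09]
-0.6 [-0.006   0.0128  0.005 ]
-0.5 [-0.005   0.0135  0.0042]
-0.4 [-0.0039  0.0141  0.0033]
-0.3 [-0.0028  0.0145  0.0024]
-0.2 [-0.0017  0.0148  0.0014]
-0.1 [-0.0006  0.015   0.0005]
-0.0 [ 0.0006  0.015  -0.0005]
0.1 [ 0.0017  0.0148 -0.0014]
0.2 [ 0.0028  0.0145 -0.0024]
0.3 [ 0.0039  0.0141 -0.0033]
0.4 [ 0.005   0.0135 -0.0042]
0.5 [ 0.006   0.0128 -0.005 ]
```

To row units: 0.015 m / 0.25 = 0.06, -0.006 m / 0.25 = -0.024.

```bash
python3 shift.py '[[-0.016, 0.024, 0.012, 0, 0, 0], [-0.024, 0.0512, 0.02, 0, 0, 0], [-0.02, 0.054, 0.0168, 0, 0, 0], [-0.0156, 0.0564, 0.0132, 0, 0, 0], [-0.0112, 0.058, 0.0096, 0, 0, 0], [-0.0068, 0.0592, 0.0056, 0, 0, 0], [-0.0024, 0.06, 0.002, 0, 0, 0], [0, 0, 0, 0, 0, 0]]'
python3 - <<'E'
from h import *
R=RT(40);to(ball(0)+.011*R[:,2],R)
t=grab("top");o=np.zeros((384,512),bool);o[110:280,90:280]=1
print(blobs(orange(t["img"])&o,4))
E
```

```text
time: 6.45
eef_pos: [0.5394, -0.2344, 0.1101]
eef_rot: [[-0.033, 0.999, 0.014], [0.764, 0.034, -0.644], [-0.645, -0.01, -0.765]]
force: [-10.5, -21.0, -5.8]
grip_width: 0.385
finger_force: 26.2
tcp [ 0.5394 -0.2344  0.1101] tooldelta [ 0.0015  0.0013 -0.0033]
rotvec [-0.73  0.13  0.03]
[(np.int32(34), [187.2, 179.3], [184, 176, 7, 7]), (np.int32(39), [163.1, 194.7], [160, 192, 7, 7])]
```

To row units: 0.015 m / 0.25 = 0.06, 0.0148 m / 0.25 = 0.0592.

```bash
python3 shift.py '[[0.0104, 0.06, -0.012, 0, 0, 0], [0.0068, 0.0592, -0.0056, 0, 0, 0], [0.0112, 0.058, -0.0096, 0, 0, 0], [0.0156, 0.0564, -0.0132, 0, 0, 0], [0, 0, 0, 0, 0, 0]]'
python3 - <<'E'
from h import *
R=RT(40);to(ball(.4)+.011*R[:,2],R);to(ball(.5)+.011*R[:,2],R)
t=grab("top");s=grab("scene");o=np.zeros((384,512),bool);o[110:280,90:280]=1
print(blobs(orange(t["img"])&o,4));
o[:]=0;o[140:295,250:400]=1;print(blobs(orange(s["img"])&o,4))
a=cv2.resize(t["img"][155:215,130:210],None,fx=6,fy=6,interpolation=2);b=cv2.resize(s["img"][155:215,290:350],None,fx=6,fy=6,interpolation=2)
cv2.imwrite("pics/p1.png",cv2.convertScaleAbs(np.hstack([a,b])[:, :800],alpha=1.6))
E
```

```text
time: 6.92
eef_pos: [0.5976, -0.2156, 0.1091]
eef_rot: [[-0.033, 0.999, 0.016], [0.766, 0.036, -0.642], [-0.643, -0.009, -0.766]]
force: [-5.7, -14.8, -10.6]
grip_width: 0.387
finger_force: 25.9
tcp [ 0.5976 -0.2156  0.1091] tooldelta [-0.0026  0.0008 -0.001 ]
rotvec [-0.62 -0.02  0.07]
tcp [ 0.5976 -0.2156  0.1091] tooldelta [ 0.0024  0.0143 -0.0054]
rotvec [-0.62 -0.02  0.07]
[(np.int32(38), [156.2, 194.8], [153, 192, 7, 7])]
[(np.int32(16), [327.8, 180.5], [326, 179, 5, 4]), (np.int32(14), [315.3, 199.5], [314, 198, 4, 4]), (np.int32(10), [251.3, 211.0], [250, 209, 4, 5])]
```

View pics/p1.png

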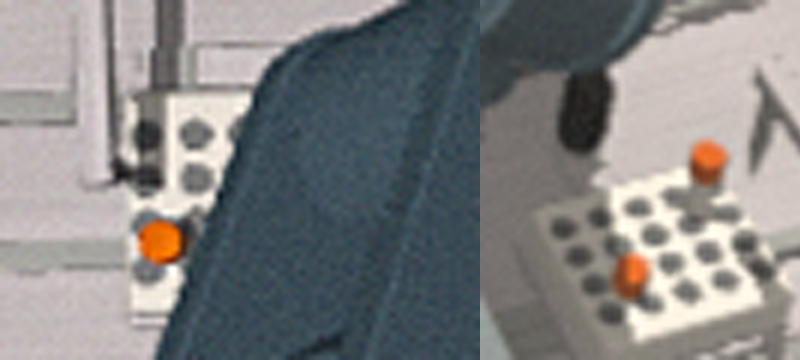

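The left panel shows the pointer tip near crop (128,175), i.e. top px ≈(150.9,183.7), with the tall cap at (156.2,194.8). In the right panel the tip is at scene px ≈(335.7,183.2) and the tall cap at (327.8,180.5).

```bash
python3 - <<'E'
from h import *
T=dict(np.load("top0.npz"));S=dict(np.load("scene0.npz"))
F=lambda v:np.array([v@ex,v@ey]).round(4)
tt=ray(T,(150.9,183.7),.132);ts=ray(S,(335.75,183.25),.132)
ct=ray(T,(156.2,194.8),.1205);cs=ray(S,(327.8,180.5),.120)
print(tt,ts,ct,cs,"T need",F(tt-ct),"S need",F(ts-cs))
# mm per px
E
```

```text
[0.58495891 0.14044976 0.132     ] [0.58205549 0.13804668 0.132     ] [0.55722032 0.128503   0.1205    ] [0.55581737 0.12488782 0.12      ] T need [0.0282 0.0108] S need [0.0268 0.012 ]
```

To row units: -0.03 m / 0.25 = -0.12, -0.0298 m / 0.25 = -0.1192.

```bash
python3 shift.py '[[-0.026, -0.058, 0.0136, 0, 0, 0], [-0.018, -0.1184, 0.0152, 0, 0, 0], [0, -0.12, 0, 0, 0, 0], [0.0092, -0.1192, -0.0076, 0, 0, 0], [0.0268, -0.1144, -0.0228, 0, 0, 0], [0.02, -0.054, -0.0168, 0, 0, 0], [0.024, -0.054, -0.02, 0, 0, 0], [0, 0, 0, 0, 0, 0]]'
python3 -c "
from h import *
R=RT(40)
to(ball(-.6)+.011*R[:,2],R)"
```

```text
time: 7.68
eef_pos: [0.4541, -0.207, 0.1186]
eef_rot: [[-0.028, 0.998, 0.059], [0.765, 0.059, -0.641], [-0.643, 0.027, -0.765]]
force: [51.8, -5.7, -22.8]
grip_width: 0.416
finger_force: 25.0
tcp [ 0.4541 -0.207   0.1186] tooldelta [0.0034 0.0005 0.0064]
rotvec [ 1.82  0.02 -0.27]
```

To row units: 0.008 m / 0.25 = 0.032.

```bash
python3 shift.py '[[0, 0.032, 0, 0, 0, 0], [0, 0, 0, 0, 0, 0], [0, 0, 0, 0, 0, 0]]'
python3 -c "
from h import *
R=RT(40)
to(ball(-.6)+.011*R[:,2],R)"
```

```text
time: 7.93
eef_pos: [0.4555, -0.2072, 0.1181]
eef_rot: [[-0.029, 0.999, 0.04], [0.763, 0.048, -0.644], [-0.645, 0.012, -0.764]]
force: [9.0, 8.2, 13.3]
grip_width: 0.393
finger_force: 25.0
tcp [ 0.4555 -0.2072  0.1181] tooldelta [ 0.0032 -0.0008  0.0059]
rotvec [ 0.73  0.18 -0.18]
```

```bash
python3 shift.py '[[0, 0, 0, 0, 0, 0], [0, 0, 0, 0, 0, 0], [0.012, 0, 0.024, 0, 0, 0], [0, 0, 0, 0, 0, 0]]' .6
python3 -c "
from h import *
R=RT(40)
to(ball(-.6)+.011*R[:,2],R)"
```

```text
time: 8.27
eef_pos: [0.4477, -0.2083, 0.1059]
eef_rot: [[-0.033, 0.999, 0.024], [0.766, 0.041, -0.642], [-0.642, -0.002, -0.767]]
force: [0.7, 0.1, -0.0]
grip_width: 0.6
finger_force: 0.0
tcp [ 0.4477 -0.2083  0.1059] tooldelta [-0.004   0.0072 -0.0041]
rotvec [-0.15 -0.06  0.03]
```

Adjust to the ball, close, then feed: about 0.3 rad after the lost motion.

To row units: 0.007 m / 0.25 = 0.028, -0.004 m / 0.25 = -0.016.

```bash
python3 shift.py '[[-0.016, 0.028, -0.016, 0, 0, 0], [0, 0, 0, 0, 0, 0], [0, 0, 0, 0, 0, 0]]' .6
python3 shift.py '[[0, 0, 0, 0, 0, 0], [0, 0, 0, 0, 0, 0], [0, 0, 0, 0, 0, 0]]' 0 30
python3 shift.py '[[-0.024, 0.0512, 0.02, 0, 0, 0], [-0.02, 0.054, 0.0168, 0, 0, 0], [0, 0, 0, 0, 0, 0]]'
python3 - <<'E'
from h import *
R=RT(40);to(ball(-.4)+.011*R[:,2],R)
t=grab("top");s=grab("scene");o=np.zeros((384,512),bool);o[110:280,90:280]=1
print(blobs(orange(t["img"])&o,4));
o[:]=0;o[140:295,260:400]=1;print(blobs(orange(s["img"])&o,4))
E
```

```text
time: 8.52
eef_pos: [0.4564, -0.2089, 0.1133]
eef_rot: [[-0.031, 0.999, 0.027], [0.765, 0.041, -0.642], [-0.643, 0.0, -0.766]]
force: [-0.9, -0.8, -0.2]
grip_width: 0.599
finger_force: 0.0
time: 8.77
eef_pos: [0.4557, -0.2086, 0.113]
eef_rot: [[-0.032, 0.999, 0.026], [0.765, 0.041, -0.642], [-0.643, -0.0, -0.766]]
force: [-0.2, -1.2, 0.4]
grip_width: 0.397
finger_force: 7.9
time: 9.02
eef_pos: [0.4804, -0.2234, 0.1125]
eef_rot: [[-0.033, 0.999, 0.019], [0.764, 0.037, -0.644], [-0.644, -0.007, -0.765]]
force: [-8.5, -6.6, 2.9]
grip_width: 0.384
finger_force: 29.9
tcp [ 0.4804 -0.2234  0.1125] tooldelta [ 0.0018  0.0014 -0.0003]
rotvec [-0.48  0.08  0.03]
[(np.int32(34), [179.7, 179.5], [177, 177, 7, 6]), (np.int32(37), [155.3, 194.9], [152, 192, 7, 7])]
[(np.int32(17), [328.1, 180.6], [326, 179, 5, 4]), (np.int32(18), [315.3, 199.4], [313, 197, 5, 5])]
```

```bash
cat >> h.py <<'E'
TIP={"top":(150.9,183.7),"scene":(335.75,183.25)}
def need():
    out={}
    for n,r in(("top",(110,280,90,250)),("scene",(140,295,265,400))):
        d=grab(n);o=np.zeros((384,512),bool);o[r[0]:r[1],r[2]:r[3]]=1
        tip=ray(d,TIP[n],.132);b=blobs(orange(d["img"])&o,8)
        for a,c,bb in b:
            for nm,z in(("tall",.1205),("short",.0975)):
                v=tip-ray(d,c,z);out.setdefault((n,str(c),int(a)),[]).append((nm,(1000*v@ex).round(1),(1000*v@ey).round(1)))
    for k,v in out.items():print(k,v)
E
python3 shift.py '[[-0.0116, 0.0564, 0.0132, 0, 0, 0], [-0.0056, 0.0288, 0.0048, 0, 0, 0], [0, 0, 0, 0, 0, 0]]'
python3 -c "
from h import *
R=RT(40);to(ball(-.25)+.011*R[:,2],R);need()"
```

```text
time: 9.37
eef_pos: [0.4987, -0.2309, 0.1121]
eef_rot: [[-0.034, 0.999, 0.011], [0.762, 0.033, -0.647], [-0.647, -0.014, -0.763]]
force: [-19.4, -19.8, 5.5]
grip_width: 0.378
finger_force: 30.4
tcp [ 0.4987 -0.2309  0.1121] tooldelta [ 0.0023  0.0047 -0.0014]
rotvec [-0.92  0.3   0.12]
('top', '[177.7, 179.5]', 34) [('tall', np.float64(-9.9), np.float64(66.9)), ('short', np.float64(-11.9), np.float64(63.5))]
('top', '[153.3, 194.9]', 37) [('tall', np.float64(28.3), np.float64(3.3)), ('short', np.float64(27.0), np.float64(-1.4))]
('scene', '[329.7, 179.7]', 15) [('tall', np.float64(27.4), np.float64(5.2)), ('short', np.float64(43.9), np.float64(-7.0))]
('scene', '[316.8, 198.8]', 16) [('tall', np.float64(-28.2), np.float64(76.3)), ('short', np.float64(-13.0), np.float64(65.7))]
```

To row units: 0.008 m / 0.25 = 0.032, -0.001 m / 0.25 = -0.004.

```bash
python3 shift.py '[[0.004, 0.032, -0.004, 0, 0, 0], [0, 0, 0, 0, 0, 0], [0, 0, 0, 0, 0, 0]]'
python3 - <<'E'
from h import *
to(ball(-.2)+.011*RT(40)[:,2]);need()
t=grab("top");s=grab("scene")
a=cv2.resize(t["img"][165:205,135:175],None,fx=10,fy=10,interpolation=2);b=cv2.resize(s["img"][165:205,310:350],None,fx=10,fy=10,interpolation=2)
cv2.imwrite("pics/p2.png",cv2.convertScaleAbs(np.hstack([a,b]),alpha=1.6))
E
```

```text
time: 9.72
eef_pos: [0.5046, -0.2305, 0.1116]
eef_rot: [[-0.033, 0.999, 0.007], [0.762, 0.029, -0.647], [-0.647, -0.016, -0.762]]
force: [-19.0, -31.3, -1.5]
grip_width: 0.386
finger_force: 31.5
tcp [ 0.5046 -0.2305  0.1116] tooldelta [ 0.0007  0.0061 -0.0007]
('top', '[177.1, 179.6]', 36) [('tall', np.float64(-9.6), np.float64(65.4)), ('short', np.float64(-11.7), np.float64(61.9))]
('top', '[152.6, 194.9]', 38) [('tall', np.float64(28.2), np.float64(1.5)), ('short', np.float64(26.9), np.float64(-3.3))]
('scene', '[330.2, 179.6]', 16) [('tall', np.float64(27.3), np.float64(3.5)), ('short', np.float64(43.7), np.float64(-8.7))]
('scene', '[317.2, 198.6]', 16) [('tall', np.float64(-27.9), np.float64(74.8)), ('short', np.float64(-12.7), np.float64(64.2))]
```

View pics/p2.png

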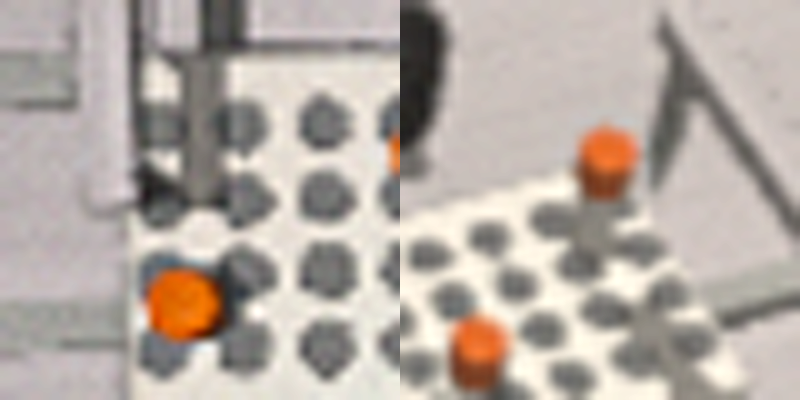

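In p2 the tip reads further right, near crop (180,188), but a grey disc sits right behind it. The first image has a plain background there, so I'll read its raw pixels.

```bash
python3 - <<'E'
from h import *
T=dict(np.load("top0.npz"));S=dict(np.load("scene0.npz"))
print(T["img"][176:190,140:162].max(2));print(S["img"][160:190,329:345].max(2))
P=ray(S,(335.1,183.3),.132);print(P)
for z in(.132,.16,.195,.209):print(z,proj(T,[P[0],P[1],z]),proj(S,[P[0],P[1],z]))
E
```

```text
[[ 92  96  98 105 102 108 112 109  55  64 106 105 105 101 107 108 101  51
   54  57  48  73]
 [106 107 100 104 105 107 112 109  53  68 105 103 101 103 104 107  95  47
   49  51  66 104]
 [100 102 103 101 104 106 115 108  64  67 106 100 101 104 103 103  94  47
   55  52  75 107]
 [101 103 106 101 103 109 112 112  67  68 110 103 106 105 104 109  97  45
   51  52  76 113]
 [103 101 103 104 104 105 111 109  72  70 115 107 106 102 103 107 100  49
   55  56  57  80]
 [106 102 102  99 105 107 109 111  75  39  75 102 109 102 106 110  99  52
   52  54  46  69]
 [103 105 103  97 102 107 113 108  56  24  35  55  88 111 106 108 101  50
   54  60  51  73]
 [ 99 104  98  97 109 107 112 113  79  19  21  21  65 111 104 109  97  42
   56  51  49  72]
 [104 102 100  92 107 109 119 113  84  25  13  31  72 108 104 105  92  43
   49  46  47  68]
 [102 104  99  93  96  90  91  78  58  44  74  74 106 107 105 107 108  99
  100  98  94 100]
 [104 101 101  98  82  79  79  82  95  95 103  99 108 105 101 107 105 105
  110 109 108 107]
 [103 106 105 104 101 101 100 103 105 104 103 108 105 105 103 105 105 102
  1
[... 1781 characters left out ...]
 124 121 120 119 119 121 119]
 [119 121 121 120 122 115 103 117 120 119 120 118 120 121 122 122]
 [120 122 121 121 120 119 117 122 120 122 122 123 122 123 123 124]
 [121 119 118 120 120 121 123 122 122 121 122 122 122 123 123 124]
 [120 122 123 121 123 123 122 123 122 123 123 122 121 121 120 122]
 [123 123 122 122 122 123 124 123 123 123 122 121 122 124 123 122]
 [122 123 123 123 123 122 123 124 122 122 123 126 122 122 122 121]]
[0.58165549 0.13603207 0.132     ]
0.132 [152.59673367 185.00854961] [335.1 183.3]
0.16 [150.25568574 184.19139259] [336.64382962 177.38367728]
0.195 [147.15276481 183.10829917] [338.64980165 169.69631483]
0.209 [145.85254266 182.65444871] [339.47704624 166.52611659]
```

```bash
sed -i 's/^TIP=.*/TIP={"top":(152.1,183.8),"scene":(335.05,183.8)}/' h.py; python3 -c "
from h import *
need();d=dict(np.load('top0.npz'));print(ray(d,TIP['top'],.132));d=dict(np.load('scene0.npz'));print(ray(d,TIP['scene'],.132))"
```

```text
('top', '[177.1, 179.5]', 37) [('tall', np.float64(-10.3), np.float64(62.3)), ('short', np.float64(-12.3), np.float64(58.9))]
('top', '[152.6, 194.9]', 38) [('tall', np.float64(27.9), np.float64(-1.6)), ('short', np.float64(26.6), np.float64(-6.3))]
('scene', '[330.3, 179.7]', 15) [('tall', np.float64(28.1), np.float64(0.3)), ('short', np.float64(44.5), np.float64(-11.9))]
('scene', '[317.2, 198.6]', 16) [('tall', np.float64(-26.7), np.float64(71.8)), ('short', np.float64(-11.5), np.float64(61.2))]
[0.58474207 0.13738104 0.132     ]
[0.58345714 0.13504435 0.132     ]
```

Averaging both cameras with the refined tip puts the feed within about 1 mm, and the cross still needs +28 mm. I'll release the lever and go to the knob.

To row units: -0.005 m / 0.25 = -0.02, -0.003 m / 0.25 = -0.012.

```bash
python3 shift.py '[[-0.012, -0.02, 0.012, 0, 0, 0], [0, 0, 0, 0, 0, 0], [0, 0, 0, 0, 0, 0]]' 
python3 shift.py '[[0, 0, 0, 0, 0, 0], [0, 0, 0, 0, 0, 0], [0, 0, 0, 0, 0, 0], [0, 0, -0.04, 0, 0, 0], [0, 0, -0.1, 0, 0, 0], [0, 0, -0.12, 0, 0, 0], [0, 0, -0.12, 0, 0, 0], [0, 0, -0.12, 0, 0, 0]]' .8
python3 shift.py '[[0, 0, -0.12, 0, 0, 0], [0, 0, 0, 0, 0.0194, 0], [0, 0, 0, 0, 0.0194, 0], [0, 0, 0, 0, 0.0194, 0], [0, 0, 0, 0, 0.0194, 0], [0, 0, 0, 0, 0.0194, 0], [0, 0, 0, 0, 0.0139, 0], [0, 0, 0, 0, 0, 0]]'
python3 - <<'E'
from h import *
need();d=grab("top");o=np.zeros((384,512),bool);o[200:240,140:200]=1
b=blobs((d["img"].max(2)<40)&o,15);print(b)
k=ray(d,b[0][1],.098);k[2]=.085-.009;print(k)
R=np.stack([-ex,ey,-Z],1)
R2=np.stack([ex,-ey,-Z],1)
to(k,R);to(k,R2);print(manip.get_state()["joints"])
E
```

```text
time: 10.27
eef_pos: [0.504, -0.231, 0.1115]
eef_rot: [[-0.032, 0.999, 0.019], [0.765, 0.037, -0.643], [-0.643, -0.006, -0.765]]
force: [-8.3, -5.4, 2.4]
grip_width: 0.381
finger_force: 29.8
time: 10.93
eef_pos: [0.5041, -0.1481, 0.2095]
eef_rot: [[-0.032, 0.999, 0.027], [0.766, 0.042, -0.642], [-0.642, 0.001, -0.766]]
force: [0.6, 0.1, -0.1]
grip_width: 0.797
finger_force: 0.0
time: 11.6
eef_pos: [0.504, -0.1323, 0.2323]
eef_rot: [[-0.039, 0.999, 0.003], [0.999, 0.039, 0.002], [0.002, 0.003, -1.0]]
force: [-0.1, -0.2, 0.1]
grip_width: 0.799
finger_force: 0.0
('top', '[177.1, 179.5]', 37) [('tall', np.float64(-10.3), np.float64(62.3)), ('short', np.float64(-12.3), np.float64(58.9))]
('top', '[152.6, 194.9]', 38) [('tall', np.float64(27.9), np.float64(-1.6)), ('short', np.float64(26.6), np.float64(-6.3))]
('scene', '[330.1, 179.6]', 17) [('tall', np.float64(28.6), np.float64(0.7)), ('short', np.float64(45.1), np.float64(-11.5))]
('scene', '[317.2, 198.6]', 16) [('tall', np.float64(-26.7), np.float64(71.8)), ('short', np.float64(-11.5), np.float64(61.2))]
[(np.int32(108), [167.6, 225.2], [162, 220, 13, 11])]
[0.47877491 0.10114638 0.076     ]
tcp [ 0.5031 -0.1299  0.2308] tooldelta [ 0.2322 -0.0146  0.1544]
rotvec [-1.200e-01  7.000e-02 -9.002e+01]
tcp [ 0.5031 -0.1299  0.2308] tooldelta [ 0.2322 -0.0146  0.1544]
rotvec [7.000e-02 1.200e-01 8.998e+01]
[-27.51078687   4.10387848 100.94557212  -0.12456638  74.91336746
 -29.8656282 ]
```

Units first: shifts go in shares of 0.25 m and turns go in shares of 360 degrees. So 0.0387 m / 0.25 = 0.1548, -0.003 m / 0.25 = -0.012, -7 degrees / 360 = -0.0194.

```bash
python3 shift.py '[[0.1548, -0.012, 0, 0, 0, 0], [0.1548, -0.012, 0, 0, 0, 0], [0.1548, -0.012, 0, 0, 0, 0], [0.1548, -0.012, 0, 0, 0, 0], [0.1548, -0.012, 0, 0, 0, 0], [0.1548, 0, 0, 0, 0, 0], [0, 0, 0, 0, 0, -0.0194], [0, 0, 0, 0, 0, -0.0194]]' .7 >/dev/null
python3 shift.py '[[0, 0, 0, 0, 0, -0.0194], [0, 0, 0, 0, 0, -0.0194], [0, 0, 0, 0, 0, -0.0194], [0, 0, 0, 0, 0, -0.0194], [0, 0, 0, 0, 0, -0.0194], [0, 0, 0, 0, 0, -0.0194], [0, 0, 0, 0, 0, -0.0194], [0, 0, 0, 0, 0, -0.0194]]'
python3 shift.py '[[0, 0, 0.08, 0, 0, -0.0194], [0, 0, 0.12, 0, 0, -0.0194], [0, 0, 0.12, 0, 0, -0.0167], [0, 0, 0, 0, 0, 0], [0, 0, 0, 0, 0, 0]]'
python3 -c "
from h import *
to([.4783,.1015,.076],np.stack([-ex,ey,-Z],1))"
```

```text
time: 13.08
eef_pos: [0.4778, 0.1025, 0.2307]
eef_rot: [[-0.956, 0.294, 0.0], [0.294, 0.956, -0.002], [-0.001, -0.002, -1.0]]
force: [-0.4, 0.9, 0.5]
grip_width: 0.7
finger_force: 0.0
time: 13.5
eef_pos: [0.4768, 0.1022, 0.1498]
eef_rot: [[-0.999, -0.041, -0.004], [-0.041, 0.999, -0.001], [0.004, -0.001, -1.0]]
force: [0.1, -0.5, 0.3]
grip_width: 0.705
finger_force: 0.0
tcp [0.4768 0.1022 0.1498] tooldelta [-0.0017 -0.0007  0.0738]
rotvec [-0.04 -0.21 -0.08]
```

To row units: 0.025 m / 0.25 = 0.1, 0.02 m / 0.25 = 0.08.

```bash
python3 shift.py '[[-0.006, -0.0028, 0.1, 0, 0, 0], [0, 0, 0.1, 0, 0, 0], [0, 0, 0.08, 0, 0, 0], [0, 0, 0.016, 0, 0, 0], [0, 0, 0, 0, 0, 0]]' .7
python3 shift.py '[[0, 0, 0, 0, 0, 0], [0, 0, 0, 0, 0, 0], [0, 0, 0, 0, 0, 0], [0, 0, 0, 0, 0, 0], [0, 0, 0, 0, 0, 0]]' 0 12
python3 shift.py '[[-0.02, 0, 0, 0, 0, 0], [-0.028, 0, 0, 0, 0, 0], [-0.028, 0, 0, 0, 0, 0], [-0.02, 0, 0, 0, 0, 0], [0, 0, 0, 0, 0, 0], [0, 0, 0, 0, 0, 0]]'
python3 -c "
from h import *
need()"
```

```text
time: 13.92
eef_pos: [0.4803, 0.1009, 0.0775]
eef_rot: [[-0.999, -0.04, -0.0], [-0.04, 0.999, -0.0], [0.0, -0.0, -1.0]]
force: [-0.4, 0.8, 0.1]
grip_width: 0.701
finger_force: 0.0
time: 14.33
eef_pos: [0.4808, 0.1008, 0.0777]
eef_rot: [[-0.999, -0.041, 0.002], [-0.041, 0.999, 0.001], [-0.002, 0.001, -1.0]]
force: [1.0, 17.7, 3.4]
grip_width: 0.347
finger_force: 9.1
time: 14.83
eef_pos: [0.5051, 0.1034, 0.0777]
eef_rot: [[-0.999, -0.041, 0.002], [-0.041, 0.999, 0.003], [-0.002, 0.003, -1.0]]
force: [1.1, 9.8, 1.9]
grip_width: 0.312
finger_force: 12.0
('top', '[176.7, 170.5]', 34) [('tall', np.float64(-33.7), np.float64(61.7)), ('short', np.float64(-36.3), np.float64(58.3))]
('top', '[152.5, 186.8]', 18) [('tall', np.float64(6.9), np.float64(-1.5)), ('short', np.float64(5.1), np.float64(-6.2))]
('scene', '[333.1, 184.7]', 9) [('tall', np.float64(6.7), np.float64(1.2)), ('short', np.float64(22.7), np.float64(-11.0))]
('scene', '[320.9, 204.6]', 19) [('tall', np.float64(-51.0), np.float64(71.1)), ('short', np.float64(-36.4), np.float64(60.4))]
```

To row units: -0.004 m / 0.25 = -0.016.

```bash
python3 shift.py '[[-0.016, 0, 0, 0, 0, 0], [0, 0, 0, 0, 0, 0], [0, 0, 0, 0, 0, 0]]'
python3 -c "
from h import *
need()"
```

```text
time: 15.18
eef_pos: [0.5086, 0.1035, 0.0777]
eef_rot: [[-0.999, -0.041, 0.001], [-0.041, 0.999, 0.003], [-0.001, 0.003, -1.0]]
force: [-1.4, 9.6, 3.9]
grip_width: 0.31
finger_force: 12.0
('top', '[176.8, 169.2]', 37) [('tall', np.float64(-37.1), np.float64(62.1)), ('short', np.float64(-39.7), np.float64(58.6))]
('top', '[152.7, 186.3]', 11) [('tall', np.float64(5.6), np.float64(-0.9)), ('short', np.float64(3.8), np.float64(-5.7))]
('scene', '[321.4, 205.5]', 17) [('tall', np.float64(-54.6), np.float64(71.1)), ('short', np.float64(-40.0), np.float64(60.5))]
```

```bash
python3 shift.py '[[0, 0, 0, 0, 0, 0], [0, 0, 0, 0, 0, 0], [0, 0, 0, 0, 0, 0], [0, 0, 0, 0, 0, 0], [0, 0, 0, 0, 0, 0], [0, 0, 0, 0, 0, 0], [0, 0, 0, 0, 0, 0], [0, 0, 0, 0, 0, 0]]' .6
python3 - <<'E'
from h import *
need()
t=grab("top");s=grab("scene")
a=cv2.resize(t["img"][165:205,135:175],None,fx=10,fy=10,interpolation=2);b=cv2.resize(s["img"][165:205,310:350],None,fx=10,fy=10,interpolation=2)
cv2.imwrite("pics/p3.png",cv2.convertScaleAbs(np.hstack([a,b]),alpha=1.6))
E
```

```text
time: 15.95
eef_pos: [0.5082, 0.1015, 0.0768]
eef_rot: [[-0.999, -0.041, -0.0], [-0.041, 0.999, -0.0], [0.0, -0.0, -1.0]]
force: [-0.0, -0.2, -0.5]
grip_width: 0.598
finger_force: 0.0
('top', '[176.8, 169.2]', 37) [('tall', np.float64(-37.1), np.float64(62.1)), ('short', np.float64(-39.7), np.float64(58.6))]
('top', '[153.0, 186.1]', 12) [('tall', np.float64(5.1), np.float64(-0.2)), ('short', np.float64(3.3), np.float64(-4.9))]
('scene', '[333.4, 185.4]', 8) [('tall', np.float64(3.9), np.float64(1.6)), ('short', np.float64(19.8), np.float64(-10.6))]
('scene', '[321.2, 205.5]', 18) [('tall', np.float64(-54.4), np.float64(71.7)), ('short', np.float64(-39.8), np.float64(61.1))]
```

View pics/p3.png

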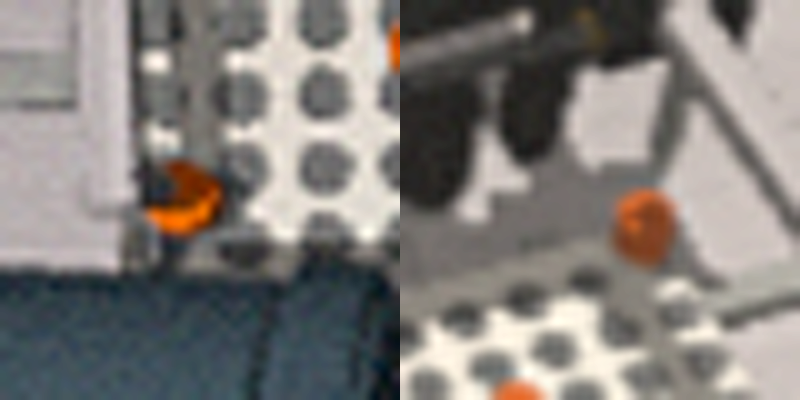

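The tall cap (top crop centre (184,197), tip ≈(178,187); scene cap-top centre (644,214), tip ≈(655,190)) fits the tip standing 11 mm above it, within about 1.5 mm. I'll let it stand a while longer, then draw the tray back 40 mm.

```bash
python3 shift.py '[[0, 0, 0, 0, 0, 0], [0, 0, 0, 0, 0, 0], [0, 0, 0, 0, 0, 0], [0, 0, 0, 0, 0, 0], [0, 0, 0, 0, 0, 0], [0, 0, 0, 0, 0, 0], [0, 0.006, 0, 0, 0, 0], [0, 0, 0, 0, 0, 0]]' .6
python3 shift.py '[[0, 0, 0, 0, 0, 0], [0, 0, 0, 0, 0, 0], [0, 0, 0, 0, 0, 0], [0, 0, 0, 0, 0, 0], [0, 0, 0, 0, 0, 0]]' 0 12
python3 shift.py '[[0.016, 0, 0, 0, 0, 0], [0.032, 0, 0, 0, 0, 0], [0.032, 0, 0, 0, 0, 0], [0.032, 0, 0, 0, 0, 0], [0.032, 0, 0, 0, 0, 0], [0.016, 0, 0, 0, 0, 0], [0, 0, 0, 0, 0, 0], [0, 0, 0, 0, 0, 0]]'
python3 -c "
from h import *
need()"
```

```text
time: 16.82
eef_pos: [0.5081, 0.1033, 0.0769]
eef_rot: [[-0.999, -0.041, -0.0], [-0.041, 0.999, 0.0], [0.0, 0.0, -1.0]]
force: [-0.6, 0.2, -0.4]
grip_width: 0.601
finger_force: 0.0
time: 17.23
eef_pos: [0.5081, 0.1036, 0.0769]
eef_rot: [[-0.999, -0.041, -0.0], [-0.041, 0.999, 0.001], [-0.0, 0.001, -1.0]]
force: [0.3, 3.1, -0.6]
grip_width: 0.315
finger_force: 12.0
time: 17.9
eef_pos: [0.4674, 0.1019, 0.0768]
eef_rot: [[-0.999, -0.041, -0.002], [-0.041, 0.999, 0.001], [0.002, 0.001, -1.0]]
force: [-2.7, 5.0, 2.6]
grip_width: 0.311
finger_force: 12.0
('top', '[177.2, 184.5]', 36) [('tall', np.float64(2.8), np.float64(62.3)), ('short', np.float64(0.9), np.float64(58.9))]
('top', '[152.8, 199.9]', 38) [('tall', np.float64(40.8), np.float64(-1.2)), ('short', np.float64(39.8), np.float64(-6.0))]
('scene', '[328.4, 176.7]', 19) [('tall', np.float64(41.3), np.float64(0.4)), ('short', np.float64(58.0), np.float64(-11.8))]
('scene', '[315.6, 195.6]', 16) [('tall', np.float64(-14.5), np.float64(71.4)), ('short', np.float64(1.0), np.float64(60.8))]
```

To row units: -0.0015 m / 0.25 = -0.006.

```bash
python3 shift.py '[[-0.006, 0, 0, 0, 0, 0], [0, 0, 0, 0, 0, 0], [0, 0, 0, 0, 0, 0]]'
python3 shift.py '[[0, 0, 0, 0, 0, 0], [0, 0, 0, 0, 0, 0], [0, 0, 0, 0, 0, 0], [0, 0, -0.08, 0, 0, 0], [0, 0, -0.14, 0, 0, 0], [0, 0, -0.14, 0, 0, 0], [0, 0, -0.14, 0, 0, 0], [0, 0, -0.12, 0, 0, 0]]' .7
python3 shift.py '[[0, 0, 0, 0, 0, 0.0194], [0, 0, 0, 0, 0, 0.0194], [0, 0, 0, 0, 0, 0.0194], [0, 0, 0, 0, 0, 0.0194], [0, 0, 0, 0, 0, 0.0194], [0, 0, 0, 0, 0, 0.0194], [0, 0, 0, 0, 0, 0.0194], [0, 0, 0, 0, 0, 0.0194]]' .8 >/dev/null
python3 shift.py '[[0, 0, 0, 0, 0, 0.0194], [0, 0, 0, 0, 0, 0.0194], [0, 0, 0, 0, 0, 0.0194], [0, 0, 0, 0, 0, 0.0194], [0, 0, 0, 0, 0, 0.0167], [0, 0, 0, 0, 0, 0]]'
python3 - <<'E'
from h import *
need();d=grab("top");o=np.zeros((384,512),bool);o[170:230,270:300]=1
b=blobs((d["img"].max(2)<40)&o,30);print(b)
R=RT(40)
for q in b:
    k=ray(d,q[1],.122);k[2]=.12;print(k);to(k-.12*R[:,2],R)
E
```

```text
time: 18.25
eef_pos: [0.4692, 0.102, 0.0768]
eef_rot: [[-0.999, -0.041, -0.002], [-0.041, 0.999, 0.001], [0.002, 0.001, -1.0]]
force: [-2.5, 5.5, 2.1]
grip_width: 0.311
finger_force: 12.0
time: 18.92
eef_pos: [0.47, 0.1011, 0.2344]
eef_rot: [[-0.999, -0.041, 0.002], [-0.041, 0.999, -0.001], [-0.002, -0.001, -1.0]]
force: [0.6, -0.6, 0.9]
grip_width: 0.7
finger_force: 0.0
time: 20.08
eef_pos: [0.4698, 0.1012, 0.2319]
eef_rot: [[-0.037, 0.999, 0.0], [0.999, 0.037, -0.0], [-0.0, 0.0, -1.0]]
force: [0.4, 1.0, -0.5]
grip_width: 0.803
finger_force: 0.0
('top', '[177.2, 183.7]', 33) [('tall', np.float64(0.7), np.float64(62.4)), ('short', np.float64(-1.2), np.float64(58.9))]
('scene', '[316.0, 195.8]', 21) [('tall', np.float64(-15.6), np.float64(70.6)), ('short', np.float64(-0.2), np.float64(59.9))]
[(np.int32(151), [290.2, 217.8], [283, 211, 15, 14])]
[ 0.50197529 -0.21855415  0.12      ]
tcp [0.4697 0.1013 0.2319] tooldelta [-0.2438  0.0182  0.02  ]
rotvec [  0.04 -39.98   0.14]
```

To row units: -0.04 m / 0.25 = -0.16, -0.028 m / 0.25 = -0.112, -7 degrees / 360 = -0.0194.

```bash
python3 shift.py '[[-0.16, 0.012, 0, 0, 0, 0], [-0.16, 0.012, 0, 0, 0, 0], [-0.16, 0.012, 0, 0, 0, 0], [-0.16, 0.012, 0, 0, 0, 0], [-0.16, 0.012, 0, 0, -0.0139, 0], [-0.112, 0.012, 0, 0, -0.0194, 0], [0, 0, 0, 0, -0.0194, 0], [0, 0, 0, 0, -0.0194, 0]]' .8 >/dev/null
python3 shift.py '[[0, 0, 0, 0, -0.0194, 0], [0, 0, 0, 0, -0.0194, 0], [0, 0, 0, 0, 0, 0], [0, 0, 0, 0, 0, 0]]'
python3 -c "
from h import *
R=RT(40);to(np.array([.503,-.221,.12])+.011*R[:,2],R)"
```

```text
time: 21.23
eef_pos: [0.4968, -0.124, 0.233]
eef_rot: [[-0.038, 0.999, 0.026], [0.767, 0.046, -0.64], [-0.64, -0.004, -0.768]]
force: [-0.1, -0.0, 0.2]
grip_width: 0.798
finger_force: 0.0
tcp [ 0.4968 -0.124   0.233 ] tooldelta [-0.0024  0.0023  0.16  ]
rotvec [-0.06 -0.18  0.32]
```

To row units: 0.035 m / 0.25 = 0.14, 0.03 m / 0.25 = 0.12, 0.3 degrees / 360 = 0.0008.

```bash
python3 shift.py '[[-0.008, 0.008, 0.12, 0, 0, 0.0008], [0, 0, 0.14, 0, 0, 0], [0, 0, 0.14, 0, 0, 0], [0, 0, 0.12, 0, 0, 0], [0, 0, 0.08, 0, 0, 0], [0, 0, 0.04, 0, 0, 0], [0, 0, 0, 0, 0, 0], [0, 0, 0, 0, 0, 0]]'
python3 -c "
from h import *
R=RT(40);to(np.array([.503,-.221,.12])+.011*R[:,2],R)"
python3 shift.py '[[0, 0, 0, 0, 0, 0], [0, 0, 0, 0, 0, 0], [0, 0, 0, 0, 0, 0], [0, 0, 0, 0, 0, 0], [0, 0, 0, 0, 0, 0]]' 0 30
python3 -c "
from h import *
R=RT(40);to(ball(-.25)+.011*R[:,2],R);to(ball(-.58)+.011*R[:,2],R)"
```

```text
time: 21.9
eef_pos: [0.5036, -0.2305, 0.1138]
eef_rot: [[-0.025, 0.999, 0.026], [0.766, 0.036, -0.642], [-0.642, 0.004, -0.766]]
force: [0.4, 0.5, 0.5]
grip_width: 0.796
finger_force: 0.0
tcp [ 0.5036 -0.2305  0.1138] tooldelta [ 0.0034 -0.0002  0.0001]
rotvec [-0.06 -0.04 -0.42]
time: 22.32
eef_pos: [0.5036, -0.2293, 0.1136]
eef_rot: [[-0.027, 0.999, 0.027], [0.765, 0.038, -0.642], [-0.643, 0.004, -0.766]]
force: [-4.0, -2.8, 1.6]
grip_width: 0.445
finger_force: 2.1
tcp [ 0.5036 -0.2293  0.1136] tooldelta [ 0.0023 -0.0003  0.0007]
rotvec [ 0.02  0.02 -0.31]
tcp [ 0.5036 -0.2293  0.1136] tooldelta [ 0.0172 -0.0455 -0.012 ]
rotvec [ 0.02  0.02 -0.31]
```

To row units: -0.0145 m / 0.25 = -0.058, -0.0135 m / 0.25 = -0.054.

```bash
python3 shift.py '[[0.004, 0, -0.004, 0, 0, 0], [0, 0, 0, 0, 0, 0], [0.012, -0.058, -0.008, 0, 0, 0], [0.016, -0.058, -0.012, 0, 0, 0], [0.02, -0.054, -0.016, 0, 0, 0], [0.018, -0.024, -0.014, 0, 0, 0], [0, 0, 0, 0, 0, 0]]'
python3 -c "
from h import *
R=RT(40);to(ball(-.6)+.011*R[:,2],R)"
```

```text
time: 22.9
eef_pos: [0.4557, -0.2108, 0.1135]
eef_rot: [[-0.026, 0.999, 0.031], [0.764, 0.04, -0.644], [-0.645, 0.007, -0.764]]
force: [4.6, -12.2, -5.0]
grip_width: 0.378
finger_force: 30.5
tcp [ 0.4557 -0.2108  0.1135] tooldelta [ 0.003  -0.0008 -0.    ]
rotvec [ 0.22  0.16 -0.35]
```

```bash
python3 shift.py '[[-0.016, 0.0592, 0.02, 0, 0, 0], [-0.02, 0.054, 0.0168, 0, 0, 0], [-0.0156, 0.0564, 0.0132, 0, 0, 0], [-0.0112, 0.058, 0.0096, 0, 0, 0], [-0.0068, 0.0592, 0.0056, 0, 0, 0], [-0.0024, 0.06, 0.002, 0, 0, 0], [0.0024, 0.06, -0.002, 0, 0, 0], [0.0068, 0.0592, -0.0056, 0, 0, 0]]'
python3 shift.py '[[0.0112, 0.058, -0.0096, 0, 0, 0], [0.0156, 0.0564, -0.0132, 0, 0, 0], [0.02, 0.054, -0.0168, 0, 0, 0], [0, 0, 0, 0, 0, 0]]'
python3 -c "
from h import *
R=RT(40);to(ball(.5)+.011*R[:,2],R);need()"
```

```text
time: 23.57
eef_pos: [0.5647, -0.2303, 0.1085]
eef_rot: [[-0.029, 1.0, 0.009], [0.764, 0.028, -0.645], [-0.645, -0.011, -0.764]]
force: [-16.4, -20.1, -5.3]
grip_width: 0.374
finger_force: 31.1
time: 23.9
eef_pos: [0.6095, -0.2111, 0.1077]
eef_rot: [[-0.029, 0.999, 0.016], [0.766, 0.033, -0.642], [-0.642, -0.006, -0.766]]
force: [-5.7, -14.2, -11.7]
grip_width: 0.382
finger_force: 31.1
tcp [ 0.6095 -0.2111  0.1077] tooldelta [-0.0015  0.0022 -0.0038]
rotvec [-0.6  -0.03 -0.17]
('top', '[160.5, 184.1]', 28) [('tall', np.float64(0.5), np.float64(19.3)), ('short', np.float64(-1.4), np.float64(14.9))]
('top', '[136.3, 199.8]', 37) [('tall', np.float64(39.3), np.float64(-43.6)), ('short', np.float64(38.2), np.float64(-49.3))]
('scene', '[328.0, 192.5]', 18) [('tall', np.float64(-16.1), np.float64(30.2)), ('short', np.float64(-0.7), np.float64(18.6))]
```

To row units: -0.03 m / 0.25 = -0.12, -0.003 m / 0.25 = -0.012.

```bash
python3 shift.py '[[-0.024, -0.054, 0, 0, 0, 0], [-0.0268, -0.1144, 0.0228, 0, 0, 0], [-0.0092, -0.1184, 0.0076, 0, 0, 0], [0, -0.12, 0, 0, 0, 0], [0.018, -0.1172, -0.0152, 0, 0, 0], [0.0268, -0.1144, -0.0228, 0, 0, 0], [0.012, -0.028, -0.012, 0, 0, 0], [0, 0, 0, 0, 0, 0]]'
python3 -c "
from h import *
R=RT(40);to(ball(-.6)+.011*R[:,2],R);need()"
```

```text
time: 24.67
eef_pos: [0.4555, -0.2129, 0.1177]
eef_rot: [[-0.024, 0.998, 0.05], [0.766, 0.05, -0.64], [-0.642, 0.023, -0.766]]
force: [30.7, -1.6, -14.4]
grip_width: 0.386
finger_force: 30.0
tcp [ 0.4555 -0.2129  0.1177] tooldelta [ 0.0073 -0.0006  0.0018]
rotvec [ 1.34 -0.06 -0.49]
('top', '[161.1, 184.2]', 34) [('tall', np.float64(0.8), np.float64(20.8)), ('short', np.float64(-1.1), np.float64(16.5))]
('top', '[136.4, 199.8]', 35) [('tall', np.float64(39.3), np.float64(-43.4)), ('short', np.float64(38.2), np.float64(-49.0))]
('scene', '[328.1, 192.6]', 17) [('tall', np.float64(-16.6), np.float64(30.0)), ('short', np.float64(-1.1), np.float64(18.5))]
```

To row units: 0.0141 m / 0.25 = 0.0564, 0.0135 m / 0.25 = 0.054.

```bash
python3 shift.py '[[0.012, 0.02, 0, 0, 0, 0], [-0.024, 0.0512, 0.02, 0, 0, 0], [-0.02, 0.054, 0.0168, 0, 0, 0], [-0.0156, 0.0564, 0.0132, 0, 0, 0], [0, 0, 0, 0, 0, 0]]'
python3 -c "
from h import *
R=RT(40);to(ball(-.3)+.011*R[:,2],R);need()"
```

```text
time: 25.18
eef_pos: [0.4902, -0.2329, 0.1156]
eef_rot: [[-0.027, 0.999, 0.017], [0.76, 0.032, -0.649], [-0.649, -0.005, -0.761]]
force: [-15.6, -16.5, 14.3]
grip_width: 0.373
finger_force: 29.5
tcp [ 0.4902 -0.2329  0.1156] tooldelta [ 0.0075  0.0061 -0.0011]
rotvec [-0.59  0.45 -0.27]
('top', '[157.9, 184.8]', 26) [('tall', np.float64(2.1), np.float64(12.5)), ('short', np.float64(0.3), np.float64(8.0))]
('top', '[132.4, 199.9]', 36) [('tall', np.float64(39.2), np.float64(-53.7)), ('short', np.float64(38.2), np.float64(-59.5))]
('scene', '[330.6, 191.7]', 16) [('tall', np.float64(-15.9), np.float64(21.2)), ('short', np.float64(-0.5), np.float64(9.4))]
```

To row units: 0.0145 m / 0.25 = 0.058, 0.003 m / 0.25 = 0.012.

```bash
python3 shift.py '[[0.004, 0.058, -0.004, 0, 0, 0], [-0.0004, 0.012, 0, 0, 0, 0], [0, 0, 0, 0, 0, 0], [0, 0, 0, 0, 0, 0]]'
python3 -c "
from h import *
R=RT(40);to(ball(-.2)+.011*R[:,2],R);need()"
```

```text
time: 25.62
eef_pos: [0.5033, -0.2327, 0.1141]
eef_rot: [[-0.027, 1.0, 0.009], [0.76, 0.027, -0.649], [-0.649, -0.011, -0.761]]
force: [-19.4, -33.2, 2.1]
grip_width: 0.386
finger_force: 31.3
tcp [ 0.5033 -0.2327  0.1141] tooldelta [ 0.0039  0.0075 -0.0001]
rotvec [-1.04  0.47 -0.26]
('top', '[156.6, 185.0]', 21) [('tall', np.float64(2.5), np.float64(9.2)), ('short', np.float64(0.7), np.float64(4.6))]
('top', '[130.9, 199.9]', 37) [('tall', np.float64(39.1), np.float64(-57.5)), ('short', np.float64(38.1), np.float64(-63.4))]
('scene', '[331.2, 191.5]', 12) [('tall', np.float64(-15.8), np.float64(19.1)), ('short', np.float64(-0.4), np.float64(7.3))]
```

To row units: 0.01 m / 0.25 = 0.04.

```bash
python3 shift.py '[[0, 0.04, 0, 0, 0, 0], [0, 0, 0, 0, 0, 0], [0, 0, 0, 0, 0, 0]]'
python3 -c "
from h import *
R=RT(40);to(ball(-.15)+.011*R[:,2],R);need()"
```

```text
time: 25.97
eef_pos: [0.513, -0.2326, 0.1134]
eef_rot: [[-0.027, 1.0, 0.009], [0.761, 0.026, -0.648], [-0.648, -0.011, -0.761]]
force: [-17.9, -37.3, -3.0]
grip_width: 0.385
finger_force: 31.5
tcp [ 0.513  -0.2326  0.1134] tooldelta [0.0027 0.0052 0.    ]
rotvec [-1.07  0.42 -0.29]
('top', '[155.6, 185.2]', 18) [('tall', np.float64(3.0), np.float64(6.6)), ('short', np.float64(1.1), np.float64(2.0))]
('top', '[129.7, 199.9]', 40) [('tall', np.float64(39.0), np.float64(-60.6)), ('short', np.float64(38.0), np.float64(-66.6))]
```

```bash
python3 - <<'E'
from h import *
t=grab("top");s=grab("scene")
a=cv2.resize(t["img"][165:205,135:175],None,fx=10,fy=10,interpolation=2);b=cv2.resize(s["img"][165:205,315:355],None,fx=10,fy=10,interpolation=2)
cv2.imwrite("pics/p4.png",cv2.convertScaleAbs(np.hstack([a,b]),alpha=1.6))
P=np.array([.5841,.1362])
for n,d in(("t",t),("s",s)):
    tip=ray(d,TIP[{"t":"top","s":"scene"}[n]],.132); q=proj(d,[tip[0],tip[1],.098]); print(n,"expected cap centre in crop",(q-([135,165] if n=="t" else [315,165])+.5)*10)
E
```

```text
t expected cap centre in crop [203.02598622 202.74203614]
s expected cap centre in crop [187.4331183  262.17459448]
```

View pics/p4.png

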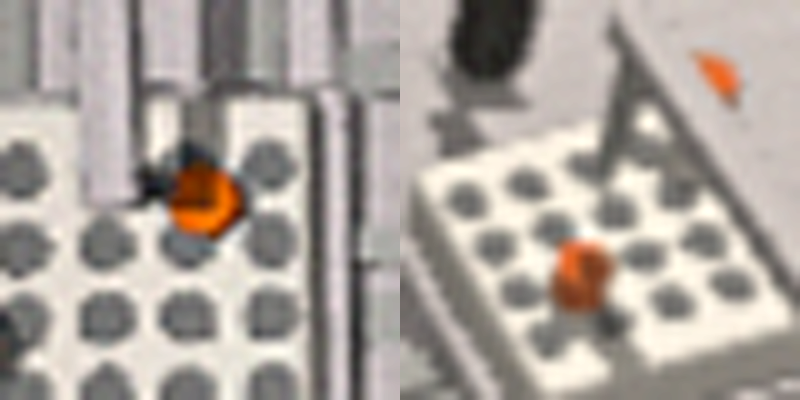

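The short cap is centred at top crop (206,200) against an expected (203,203), and at scene (582,265) against (587,262). Both are within about 1.5 mm, so I'll bring the lever back to its stop and let go.

To row units: -0.0148 m / 0.25 = -0.0592, 0.004 m / 0.25 = 0.016.

```bash
python3 shift.py '[[-0.008, -0.048, 0.004, 0, 0, 0], [0.008, -0.0592, -0.004, 0, 0, 0], [0.012, -0.058, -0.0096, 0, 0, 0], [0.016, -0.0564, -0.0132, 0, 0, 0], [0.02, -0.04, -0.0168, 0, 0, 0], [0, 0, 0, 0, 0, 0]]'
python3 shift.py '[[0.008, -0.016, -0.006, 0, 0, 0], [0, 0, 0, 0, 0, 0]]'
python3 -c "
from h import *
R=RT(40);to(ball(-.6)+.011*R[:,2],R)"
```

```text
time: 26.67
eef_pos: [0.4558, -0.2141, 0.1142]
eef_rot: [[-0.026, 0.999, 0.033], [0.765, 0.041, -0.643], [-0.644, 0.009, -0.765]]
force: [7.1, -7.1, -6.6]
grip_width: 0.384
finger_force: 30.6
time: 26.83
eef_pos: [0.4556, -0.2127, 0.115]
eef_rot: [[-0.025, 0.999, 0.039], [0.765, 0.044, -0.643], [-0.644, 0.014, -0.765]]
force: [22.0, -21.3, -18.4]
grip_width: 0.379
finger_force: 31.4
tcp [ 0.4556 -0.2127  0.115 ] tooldelta [ 0.0054 -0.0006 -0.0001]
rotvec [ 0.71  0.1  -0.43]
```

To row units: -0.03 m / 0.25 = -0.12, -0.025 m / 0.25 = -0.1.

```bash
python3 shift.py '[[0, 0, 0, 0, 0, 0], [0, 0, 0, 0, 0, 0], [0, 0, 0, 0, 0, 0], [0, 0.016, -0.04, 0, 0, 0], [0, 0, -0.1, 0, 0, 0], [0, 0, -0.12, 0, 0, 0], [0, 0, -0.12, 0, 0, 0], [0, 0, -0.12, 0, 0, 0]]' .8
python3 shift.py '[[0, 0, -0.12, 0, 0, 0], [0, 0, -0.12, 0, 0, 0], [0, 0, 0, 0, 0.0194, 0], [0, 0, 0, 0, 0.0194, 0], [0, 0, 0, 0, 0.0194, 0], [0, 0, 0, 0, 0.0194, 0], [0, 0, 0, 0, 0.0194, 0], [0, 0, 0, 0, 0, 0]]'
python3 - <<'E'
from h import *
need();t=grab("top");s=grab("scene");o=np.zeros((384,512),bool);o[170:250,270:300]=1
for q in blobs((t["img"].max(2)<40)&o,30):
    k=ray(t,q[1],.122);print("ball",k,"expect",ball(-.6))
cv2.imwrite("pics/end.png",cv2.convertScaleAbs(np.hstack([cv2.resize(t["img"][110:280,90:345],(600,400),interpolation=2),cv2.resize(s["img"][165:205,320:340],(200,400),interpolation=2)]),alpha=1.5))
E
```

```text
time: 27.5
eef_pos: [0.4497, -0.129, 0.2098]
eef_rot: [[-0.027, 0.999, 0.026], [0.766, 0.038, -0.641], [-0.642, 0.002, -0.767]]
force: [1.4, -0.3, 0.1]
grip_width: 0.802
finger_force: 0.0
time: 28.17
eef_pos: [0.4495, -0.0939, 0.2565]
eef_rot: [[-0.034, 0.999, 0.009], [0.996, 0.034, -0.083], [-0.083, 0.007, -0.997]]
force: [0.3, -0.9, -0.1]
grip_width: 0.799
finger_force: 0.0
('top', '[155.1, 185.8]', 13) [('tall', np.float64(4.5), np.float64(5.3)), ('short', np.float64(2.7), np.float64(0.6))]
('top', '[129.6, 199.9]', 39) [('tall', np.float64(39.0), np.float64(-60.8)), ('short', np.float64(38.0), np.float64(-66.8))]
ball [ 0.45622334 -0.19996505  0.122     ] expect [ 0.45457641 -0.20144737  0.12      ]
```

View pics/end.png

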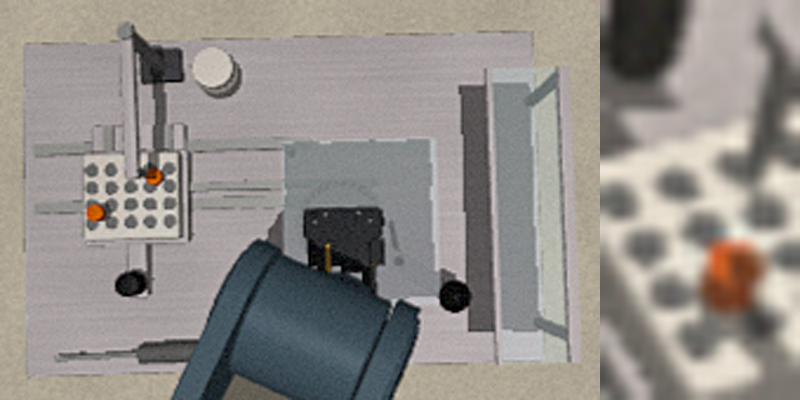

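The end picture shows the short tube under the pointer at (152,176) and the lever ball at its near stop at (455,296). The jar and screwdriver are undisturbed and the arm is clear.

```bash
python3 shift.py '[[0, 0, 0, 0, 0, 0], [0, 0, 0, 0, 0, 0], [0, 0, 0, 0, 0, 0], [0, 0, 0, 0, 0, 0], [0, 0, 0, 0, 0, 0], [0, 0, 0, 0, 0, 0], [0, 0, 0, 0, 0, 0], [0, 0, 0, 0, 0, 0]]' && python3 shift.py '[[0, 0, 0, 0, 0, 0], [0, 0, 0, 0, 0, 0], [0, 0, 0, 0, 0, 0], [0, 0, 0, 0, 0, 0], [0, 0, 0, 0, 0, 0], [0, 0, 0, 0, 0, 0]]' >/dev/null; python3 -c "
from cell import manip
print(manip.hand_in())"
```

```text
time: 29.03
eef_pos: [0.4488, -0.0921, 0.2547]
eef_rot: [[-0.037, 0.999, 0.007], [0.996, 0.037, -0.087], [-0.087, 0.003, -0.996]]
force: [-0.0, 0.1, 0.3]
grip_width: 0.804
finger_force: 0.0
the job is handed in; nothing more can be done
None
```

I handed the job in at about 30 s: the tall tube stood under the pointer for over a second, then the short tube was left there, each centred to about 1.5 mm by the cameras, with the lever back at its loose-side stop and the arm clear; no verdict came back.

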